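# Pin the bar stop with its quarter-turn thumbscrew

## Task

Pin the bar stop: carry the thumbscrew from its wooden block to the slot in the sliding stop arm, move the arm along its guide until that slot lies over the matching slot hidden underneath, so that the thumbscrew goes through both with its collar flat on the arm, then give the thumbscrew a quarter turn to lock it and let go. The hidden slot has to be felt for: press gently, with less than 40 N on the stop, and leave the other things on the bench alone.

Things in the scene. Friction and masses are not known exactly. Their poses are not given: they have to be found in the camera images.
- guide: Fixed grey guide of the bar stop: base plate 210 x 120 x 3 mm with two 12 mm wide rails, 33 mm high, 50 mm apart, along its length. Origin: centre of its underside, on the bench. x = sliding direction of the arm, z up. Thumbscrew locked = its thumb plate lies along this x (turn either way).
- strip_mid (a point): Guide's centre, 24.5 mm above the bench: top face of a steel locking strip (8 mm thick, open below down to 3 mm) hidden under the arm. The strip has one through slot, 11 mm along the guide's x, 25 mm along y, at y = 0 but anywhere within 12 mm either way along x of this point, different each time, not measured: feel for it. The strip does not give way.
- stop (a joint): Slide of the stop arm, m: x of the arm's slot in the guide's frame; starts -0.048 to -0.024, can go -0.055 to +0.03. The arm is a steel bar 250 x 48 x 8 mm, top 33 mm above the bench, with an upright plate 70 mm wide, 80 mm high, 150 mm beyond the slot (+x). Slides with about 3 N friction, stays where left. The thumbscrew standing in its slot can pull it; its foot drops when the slots meet.
- stop_slot (a point): Centre of the arm's slot, on the arm's top face, 33 mm above the bench. The slot goes right through the arm (8 mm; the strip lies 0.5 mm below it) and measures 11 mm along the guide's x and 25 mm along its y. Axes as the guide's.
- screw_head (a point): Centre of the thumbscrew's grip: upright thumb plate 34 mm long (its x), 10 mm thick (y), 30 mm tall (z). Below: round collar 30 mm wide, 6 mm thick; 8 mm shank; foot. From here down: collar's underside 21 mm, foot's top 41, foot's bottom 49. 0.11 kg. Height over the bench: at the start 61 mm, foot resting on the strip 73.5, seated (collar on the arm) 54.
- screw_foot (a point): Bottom of the thumbscrew's foot, a hammer head 22 mm long (along the thumb plate, its x), 8 mm wide, 8 mm high, rounded below. It passes the slots only with its long side across the guide (along the guide's y). With the collar on the arm the foot hangs 3.5 mm clear below the strip and can be turned there.
- block: Fixed wooden block 75 x 75 mm, 40 mm high, left or right of the guide, with the slot that the thumbscrew stands in, upright, collar on the block's top. Origin: centre of its underside.
- tin_mid (a point): Bystander: steel tin 72 mm across, 100 mm tall, standing on the side opposite the block; this is its centre. Leave alone.
- spanner: Bystander: steel spanner about 190 mm long lying along its x on the bench. Leave alone.
- offcut: Bystander: dark steel angle offcut 120 x 40 x 40 mm on the bench; origin under its base's centre. Leave alone.
There are look-alikes about, which are no part of the job. There is more than one size of the part that bears screw_head; the job needs the smaller.

How it is judged:
On the way, in this order (a step that is already met when the one before it is completed fails the run):
1. the thumbscrew stands through the arm and the strip, foot below the strip, not yet turned (z of screw_head in the frame of guide below 0.058 m and horizontal distance between screw_head and stop_slot below 0.012 m and not (angle between the x axis of screw_head and the x axis of guide, either way round below 0.9 rad)), for 0.1 s.
2. the thumbscrew is turned to lock, its plate along the guide (z of screw_head in the frame of guide below 0.058 m and horizontal distance between screw_head and stop_slot below 0.012 m and angle between the x axis of screw_head and the x axis of guide, either way round below 0.45 rad), for 0.2 s.
At the end, for the whole second after the job is handed in: The thumbscrew stands upright (within 7 degrees) through arm and strip, its collar on the arm to within 2.5 mm and its axis within 12 mm of the slot's centre, its thumb plate within 26 degrees of the guide's length (turned to lock), everything at rest (z of screw_head in the frame of guide below 0.0565 m and horizontal distance between screw_head and stop_slot below 0.012 m and angle between the x axis of screw_head and the x axis of guide, either way round below 0.45 rad and angle between screw_head's own z axis and vertical below 0.12 rad and linear speed of screw below 0.02 m/s and velocity of joint stop below 0.01 m/s); the robot touches nothing.
It fails at once if the thumbscrew is pressed against the stop with more than 40 N (contact force between screw and guide above 40 N).
It fails at once if a bystander is moved by more than 30 mm (distance of any of tin_mid, spanner, offcut from where it was at the start of the episode above 0.03 m).
It also fails if it takes over 67 s, if anything falls off the work surface, if the arm or the gripper's body presses on something with over 40 N, if the wrist force passes 120 N, or if a joint passes its speed limit or range.

## Robot

A 6-joint arm with a two-finger parallel gripper is mounted at the origin on the work surface. World frame = base frame: x ahead of the robot, y to its left, z up, the work surface at z = 0. Lengths are in m, angles in rad, forces in N, time in s.
With the tool pointing down it reaches from about 0.35 to 0.775 m from the base axis. Payload 5.5 kg.
Tool frame: the origin (TCP) lies on the centre line of the jaws, within the pads' length; the fingertips stand 11 mm ahead of it and the grasp point (between the pads) lies 8 mm behind it (env.tip_reach is the distance from the TCP to the fingertips, in m); z points along the fingers, x is the direction in which the jaws open and shut, and the axes are right-handed (so a half turn about z gives the same grasp; the last joint's range is limited). The gripper opens to 85 mm and grips with 20 to 120 N. Pads are 22 mm wide; open, the fingers measure 114 mm over their backs; the gripper's body (76 mm by 85 mm) begins 54 mm behind the grasp point. The pads swing forward as they close: fully open they stand 13 mm farther back than shut.
Start: joints at [1.084, 0.313, 0.046, 1.304, 0, 1.431], TCP at [0.195, 0.541, 0.242] pointing down, gripper open.
Joint ranges: [-2.76, 2.76], [-0.86, 1.69], [-1.03, 1.26], [-2.2, 2.34], [-1.47, 1.5], [-3.14, 3.14]. Speed limits (rad/s): [2.57, 2.57, 3.14, 3.14, 3.14, 3.14].

## Interface

Orientations are given as a unit quaternion [w, x, y, z].
In Python, from workcell import env gives the robot as it stands.
- The arm moves only by the tool carry_out, never from a script. Its argument "moves" is one flat list of numbers, 7 for each row, row after row: the gripper command: -1 is shut, 1 is fully open, values between are in proportion, then the shift along the tool's x, y, z in m, then the turn, a rotation vector about the tool's x, y, z in degrees. A call has exactly 5 rows; each row shifts and turns the pose as measured when the row begins, along the tool's axes as they then stand; what a row does not reach is not made up. A row lasts 1/8 s, in which the tool goes at most 62.5 mm and 10.7 degrees, less where a joint would pass 70% of its speed; a pose out of reach is approached as far as the arm can. A call is refused whole if a number of a shift passes 0.0625 or a number of a turn 10.7, either way. A call with a gripper value outside its range is refused whole. The fingers move at their own pace and stop on an object; "squeeze" is the grip in N (left out, the last holds). Time passes only in rows, so rows that do not move let the fingers close, or fill a call up. It gives the time, the measured TCP pose, the force and the opening at its end, in the units of the state.
- env.get_state(): the state, without advancing time (a new reading comes with each control period).
- env.read_camera(name): name is "side" or "top" or "wrist"; returns the picture (400x640x3 uint8, red, green, blue); there is no depth.
- env.calibration(name): a dict with "camera_matrix" (3x3 intrinsics, pixels), "rvec" (rotation vector, rad) and "tvec" (3), from world to camera coordinates, as OpenCV has them; the wrist camera has in their place "hand_eye" (4x4, takes a point from camera to tool coordinates, whose origin is the TCP and whose axes are the tool frame's). Camera axes: x right, y down, z forward; pixel columns grow to the right and rows downward; lengths in m; the calibration is good to about 2 mm. A picture is of the moment at which its call begins: read the wrist's pose just before it. calibration takes no time and is no camera call.
- env.hand_in(): hands the job in, once; it reports no verdict.
The state is a dict: "clock": time; "joint_pos": joint angles; "qvel": joint speeds; "tau": joint torques, N m; "tcp_pos": TCP position; "orientation": TCP orientation; "wrist_force": force on the tool from outside, world axes, zero at the start; "ft_torque": the same for the moment, N m; "finger_gap": finger opening in m.
Only numpy, scipy, OpenCV 4.12 (cv2) and the standard library are available. Lean on these libraries where they do the work, as an engineer would, in place of code of your own. Each camera call takes 0.05 s, during which the arm holds its last target. There are 200 camera calls.

## Working session

There is one attempt and no reset: what is moved stays moved. The work goes in short steps, Python scripts to look and compute and a tool call to move; the robot and the scene stay as the last step left them, time stands still between calls to the robot, and variables do not carry over. Pictures are saved under pics/ and viewed, about 8 in all and at most 12, crops included, and the job is handed in when it is done.

Besides the shell and the picture viewer there is one more tool, called after "Emit:" in YAML: its name, and indented under it one key for each argument. carry_out: Moves the arm, as the interface text tells. Its arguments: {"type":"object","properties":{"moves":{"type":"array"},"squeeze":{"type":"number"}},"required":["moves"]}

```bash
mkdir -p pics; ls
cat > h.py <<'E'
import numpy as np, cv2
from workcell import env
from scipy.spatial.transform import Rotation as R
def st():
    s=env.get_state(); return s
def shot(n,f=None):
    s=env.get_state(); im=env.read_camera(n)
    if f: cv2.imwrite('pics/'+f,im[:,:,::-1])
    return im,s
def cam(n,s=None):
    c=env.calibration(n);K=np.array(c['camera_matrix'],float)
    if 'hand_eye' in c:
        q=np.array(s['orientation']);T=np.eye(4);T[:3,:3]=R.from_quat(q[[1,2,3,0]]).as_matrix();T[:3,3]=s['tcp_pos']
        M=T@np.array(c['hand_eye']);return K,M[:3,:3],M[:3,3]
    r=cv2.Rodrigues(np.array(c['rvec'],float))[0];return K,r.T,-r.T@np.array(c['tvec'],float).ravel()
def ray(n,uv,z,s=None):
    K,Rm,o=cam(n,s);uv=np.atleast_2d(uv).astype(float)
    d=(Rm@np.linalg.inv(K)@np.c_[uv,np.ones(len(uv))].T).T
    return o+d*((z-o[2])/d[:,2])[:,None]
def proj(n,P,s=None):
    K,Rm,o=cam(n,s);p=(K@Rm.T@(np.atleast_2d(P)-o).T).T;return p[:,:2]/p[:,2:]
E
python3 - <<'E'
from h import *
for n in('top','side','wrist'): im,s=shot(n,n+'0.png')
print(s); print(env.tip_reach)
for n in('top','side','wrist'): print(n,[np.round(x,3) for x in cam(n,s)])
a=cv2.imread('pics/top0.png')
E
```

```text
pics
{'clock': 0.1, 'joint_pos': array([1.08438129e+00, 3.13926696e-01, 4.51246354e-02, 1.30356591e+00,
       8.33298505e-06, 1.43118715e+00]), 'qvel': array([ 6.25169417e-05, -2.12736880e-03,  2.50385940e-03,  1.98786664e-03,
        1.69647017e-03,  7.11859143e-04]), 'tau': array([ 4.67684833e-03, -4.81724381e+01,  2.99243599e+01,  1.27127400e-02,
       -1.23067621e-04,  5.69998150e-06]), 'tcp_pos': array([0.19525956, 0.54039877, 0.24151031]), 'orientation': array([ 3.53847498e-04,  8.18503133e-01,  5.74501527e-01, -7.01656657e-04]), 'wrist_force': array([-0.21842991,  0.12477181, -0.26775652]), 'ft_torque': array([-0.01956945,  0.00387238,  0.01313127]), 'finger_gap': 0.08528352455944412}
0.011
top [array([[464.794,   0.   , 325.303],
       [  0.   , 464.794, 196.194],
       [  0.   ,   0.   ,   1.   ]]), array([[-0.006, -0.991,  0.137],
       [-1.   ,  0.004, -0.019],
       [ 0.018, -0.137, -0.99 ]]), array([3.960e-01, 1.000e-03, 1.139e+00])]
side [array([[474.203,   0.   , 314.563],
       [  0.   , 474.203, 193.446],
       [  0.   ,   0.   ,   1.   ]]), array([[ 0.663, -0.423,  0.618],
       [-0.749, -0.371,  0.549],
       [-0.003, -0.827, -0.563]]), array([-0.113, -0.573,  0.664])]
wrist [array([[281.615,   0.   , 320.273],
       [  0.   , 281.615, 198.564],
       [  0.   ,   0.   ,   1.   ]]), array([[ 0.341,  0.895,  0.287],
       [ 0.94 , -0.324, -0.106],
       [-0.002,  0.306, -0.952]]), array([0.122, 0.568, 0.373])]
```

View pics/top0.png

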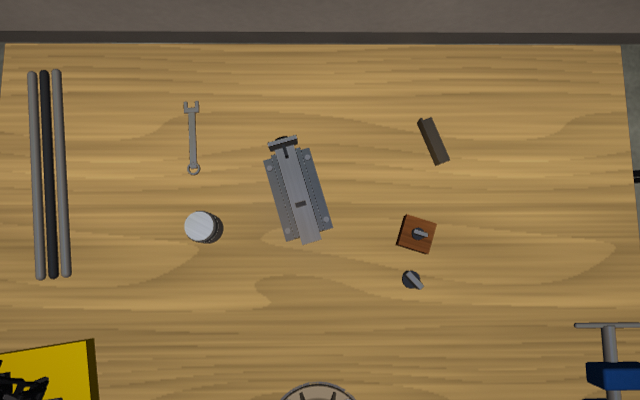

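View pics/side0.png

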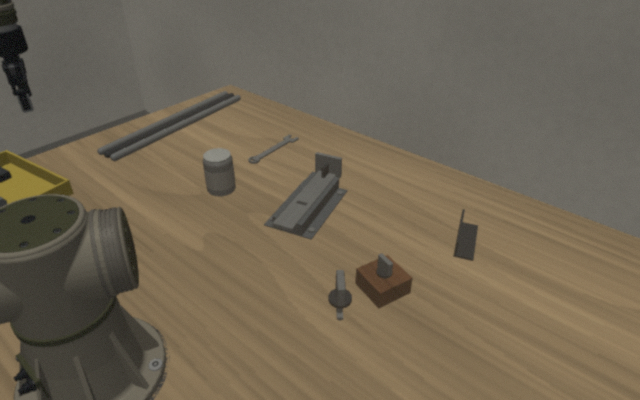

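The top view shows the guide at (298,195), the arm slot at (300,204), the block with a thumbscrew at (416,234), and a second thumbscrew-like part at (412,280). The tin, spanner and offcut stand clear of these. I'll measure next on an enlarged crop.

Run:
```python
from h import *
a=cv2.imread('pics/top0.png')
c1=cv2.resize(a[125:255,250:350],None,fx=4,fy=4,interpolation=cv2.INTER_CUBIC)
c2=cv2.resize(a[200:304,370:470],None,fx=4,fy=4,interpolation=cv2.INTER_CUBIC)
o=np.zeros((520,800,3),np.uint8);o[:,:400]=c1;o[:416,400:]=c2;cv2.imwrite('pics/c1.png',o)
print(ray('top',[[416,230]],.04),ray('top',[[420,233]],.07),ray('top',[[300,204]],.033),ray('top',[[203,227]],.1),ray('top',[[412,280]],.03))
```

```text
[[ 0.46648464 -0.23433967  0.04      ]] [[ 0.45761147 -0.23693359  0.07      ]] [[0.53053287 0.04087953 0.033     ]] [[0.47170099 0.2541107  0.1       ]] [[ 0.34934773 -0.22312596  0.03      ]]
```

View pics/c1.png

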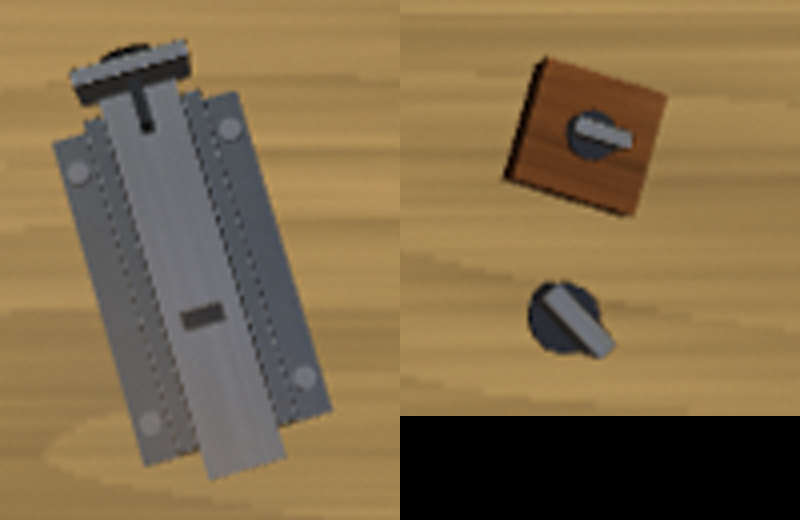

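```bash
cat >> h.py <<'E'
def yaw(s):
    q=np.array(s['orientation']);x=R.from_quat(q[[1,2,3,0]]).as_matrix()[:,0];return np.degrees(np.arctan2(x[1],x[0]))
def plan(p,yw,n,g=1):
    "rows from the present pose to p, tool x at yaw yw, straight down"
    s=env.get_state();q=np.array(s['orientation']);A=R.from_quat(q[[1,2,3,0]]);y=np.radians(yw)
    B=R.from_matrix(np.c_[[np.cos(y),np.sin(y),0],[np.sin(y),-np.cos(y),0],[0,0,-1]])
    v=(A.inv()*B).as_rotvec();p0=np.array(s['tcp_pos']);d=(np.array(p)-p0)/n
    print('pos',p0.round(4),'yaw',round(yaw(s),1),'left',(np.array(p)-p0).round(4))
    for i in range(n):
        C=A*R.from_rotvec(v*i/n);print([g]+[float(t) for t in C.inv().apply(d).round(4)]+[float(t) for t in np.degrees(v/n).round(1)],end=', ' if i%5<4 else '\n')
E
python3 - <<'E'
from h import *
c=lambda P:np.array(P)/4
g=ray('top',c([[53,143],[238,92],[331,409],[146,467]])+[250,125],.003);print(g,g.mean(0))
for e in(g[0]-g[3],g[1]-g[2],g[0]-g[1],g[3]-g[2]):print(np.hypot(*e[:2]),np.degrees(np.arctan2(e[1],e[0])))
print('slot',ray('top',c([[202.5,316.5]])+[250,125],.033))
b=ray('top',c([[147,58],[267,95],[234,216],[108,181]])+[370,200],.04);print(b.mean(0))
for e in(b[0]-b[1],b[1]-b[2]):print(np.hypot(*e[:2]),np.degrees(np.arctan2(e[1],e[0])))
t=ray('top',c([[577,120],[575,132],[632,136],[628,149]])-[100,0]+[370,200],.076);print(t.mean(0),ray('top',c([[192,135]])+[370,200],.046))
d=(t[0]+t[1]-t[2]-t[3])/2;print(np.hypot(*d[:2]),np.degrees(np.arctan2(d[1],d[0])))
plan([.46,-.236,.18],-15,15)
E
```

```text
[[ 0.64289698  0.1334322   0.003     ]
 [ 0.67518571  0.01838622  0.003     ]
 [ 0.4765886  -0.03814456  0.003     ]
 [ 0.44188367  0.07462286  0.003     ]] [0.55913874 0.04707418 0.003     ]
0.2094394653099426 16.307596710442134
0.20648617367834343 15.88903509951245
0.11949116711559693 105.67727295425897
0.11798696880569244 107.10610251799767
slot [[0.5302255  0.03938398 0.033     ]]
[ 0.45628987 -0.23699925  0.04      ]
0.07436748926947134 72.4721373400395
0.07467684988942415 -17.39360086566534
[ 0.45597466 -0.23727309  0.076     ] [[ 0.45724761 -0.23749167  0.046     ]]
0.03220232848110157 72.66056587664396
pos [0.1953 0.5405 0.2416] yaw 70.1 left [ 0.2647 -0.7765 -0.0616]
[1, -0.0427, 0.0342, 0.0042, 0.0, 0.0, 5.7], [1, -0.0391, 0.0382, 0.0042, 0.0, 0.0, 5.7], [1, -0.0351, 0.0419, 0.0041, 0.0, 0.0, 5.7], [1, -0.0308, 0.0452, 0.0041, 0.0, 0.0, 5.7], [1, -0.0262, 0.048, 0.0041, 0.0, 0.0, 5.7]
[1, -0.0213, 0.0504, 0.0041, 0.0, 0.0, 5.7], [1, -0.0162, 0.0522, 0.0041, 0.0, 0.0, 5.7], [1, -0.011, 0.0536, 0.0041, 0.0, 0.0, 5.7], [1, -0.0056, 0.0544, 0.0041, 0.0, 0.0, 5.7], [1, -0.0002, 0.0547, 0.0041, 0.0, 0.0, 5.7]
[1, 0.0052, 0.0544, 0.0041, 0.0, 0.0, 5.7], [1, 0.0106, 0.0537, 0.0041, 0.0, 0.0, 5.7], [1, 0.0158, 0.0524, 0.0041, 0.0, 0.0, 5.7], [1, 0.0209, 0.0505, 0.0041, 0.0, 0.0, 5.7], [1, 0.0258, 0.0482, 0.0041, 0.0, 0.0, 5.7]
```

Emit:
carry_out:
  moves: [1,-0.043,0.034,0,0,0,5.7,1,-0.039,0.038,0.002,0,0,5.7,1,-0.035,0.042,0.002,0,0,5.7,1,-0.031,0.045,0.004,0,0,5.7,1,-0.026,0.048,0.004,0,0,5.7]

```text
clock: 0.78
tcp_pos: [0.2827, 0.2772, 0.2273]
orientation: [0.001, 0.936, 0.351, -0.001]
wrist_force: [1.4, 0.9, 0.0]
finger_gap: 0.0856
```

Emit:
carry_out:
  moves: [1,-0.021,0.05,0.004,0,0,5.7,1,-0.016,0.052,0.004,0,0,5.7,1,-0.011,0.053,0.004,0,0,5.7,1,-0.006,0.054,0.004,0,0,5.7,1,0,0.054,0.004,0,0,5.7]

```text
clock: 1.4
tcp_pos: [0.3664, 0.0107, 0.2075]
orientation: [0.001, 0.995, 0.102, 0.001]
wrist_force: [1.5, 0.2, -0.7]
finger_gap: 0.0856
```

```bash
python3 -c "
from h import *
plan([.457,-.237,.17],-17.4,10)"
```

```text
pos [0.3664 0.0107 0.2075] yaw 11.8 left [ 0.0906 -0.2477 -0.0375]
[1, 0.0038, 0.0261, 0.0038, 0.0, -0.0, 2.9], [1, 0.0051, 0.0259, 0.0038, 0.0, -0.0, 2.9], [1, 0.0064, 0.0256, 0.0038, 0.0, -0.0, 2.9], [1, 0.0077, 0.0252, 0.0038, 0.0, -0.0, 2.9], [1, 0.009, 0.0248, 0.0038, 0.0, -0.0, 2.9]
[1, 0.0103, 0.0243, 0.0038, 0.0, -0.0, 2.9], [1, 0.0115, 0.0237, 0.0038, 0.0, -0.0, 2.9], [1, 0.0127, 0.0231, 0.0038, 0.0, -0.0, 2.9], [1, 0.0138, 0.0224, 0.0038, 0.0, -0.0, 2.9], [1, 0.015, 0.0217, 0.0038, 0.0, -0.0, 2.9]
```

Tracking is nearly complete, so I'll take five double-size rows.

Emit:
carry_out:
  moves: [1,0.009,0.052,0.0076,0,0,5.8,1,0.014,0.051,0.0076,0,0,5.8,1,0.019,0.049,0.0076,0,0,5.8,1,0.024,0.047,0.0076,0,0,5.8,1,0.029,0.044,0.0076,0,0,5.8]

```text
clock: 2.02
tcp_pos: [0.4625, -0.2449, 0.1694]
orientation: [0.0, 0.987, -0.16, 0.003]
wrist_force: [0.7, 0.1, 0.8]
finger_gap: 0.0853
```

```bash
python3 -c "
from h import *
im,s=shot('wrist','w1.png')
plan([.457,-.237,.17],-17.4,5)
print('collar',proj('wrist',[[.457,-.237,.046],[.456,-.237,.076]],s))"
```

```text
pos [ 0.4651 -0.2512  0.1681] yaw -18.8 left [-0.0081  0.0142  0.0019]
[1, -0.0024, -0.0022, -0.0004, 0.0, -0.1, -0.3], [1, -0.0024, -0.0022, -0.0004, 0.0, -0.1, -0.3], [1, -0.0024, -0.0022, -0.0004, 0.0, -0.1, -0.3], [1, -0.0024, -0.0022, -0.0004, 0.0, -0.1, -0.3], [1, -0.0024, -0.0022, -0.0004, 0.0, -0.1, -0.3]
collar [[311.16780303 190.13660064]
 [309.10881333 200.46694482]]
```

View pics/w1.png

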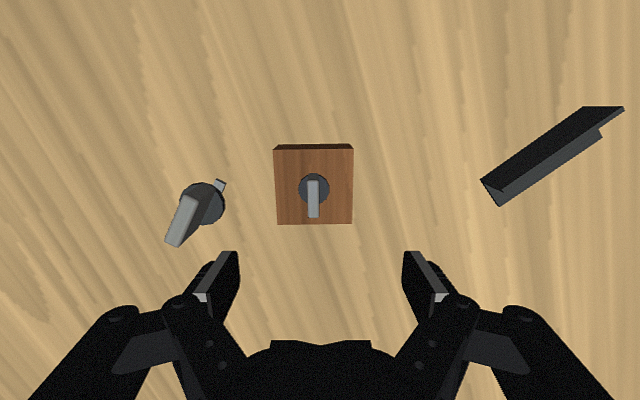

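The wrist view shows the block with the smaller screw: collar at (314,188), plate top at (313.5,199). The larger look-alike is at left (200,205). The arm was still settling, so I'll re-measure at rest.

Emit:
carry_out:
  moves: [1,-0.006,-0.006,0.01,0,0,-1.4,1,-0.006,-0.006,0.01,0,0,0,1,0,0,0,0,0,0,1,0,0,0,0,0,0,1,0,0,0,0,0,0]

```text
clock: 2.7
tcp_pos: [0.4552, -0.2324, 0.1458]
orientation: [0.001, 0.989, -0.149, 0.002]
wrist_force: [-0.6, 0.5, 0.2]
finger_gap: 0.0854
```

```bash
python3 -c "
from h import *
im,s=shot('wrist','w2.png');print(s['tcp_pos'],yaw(s),np.abs(s['qvel']).max())
pc,pt=proj('wrist',[[.457,-.237,.046],[.456,-.237,.076]],s);print(pc,pt)
x,y=pt.astype(int);c=im[y-50:y+60,x-60:x+60];h=cv2.cvtColor(c,cv2.COLOR_RGB2HSV)
m=((h[...,1]<70)&(h[...,2]>110)).astype(np.uint8)
k,l,st_,ce=cv2.connectedComponentsWithStats(m)
for i in range(1,k):
  if st_[i,4]>40:
    pts=np.argwhere(l==i)[:,::-1].astype(np.float32);r=cv2.minAreaRect(pts);print(st_[i],ce[i]+[x-60,y-50],r)
cv2.imwrite('pics/w2c.png',cv2.resize(c[:,:,::-1],None,fx=5,fy=5,interpolation=cv2.INTER_CUBIC));print('org',x-60,y-50)
"
```

```text
[ 0.45521382 -0.23236343  0.14577653] -17.154670717340235 0.010045522585579546
[322.96968982 208.04041665] [322.24488543 221.69947914]
[ 59  29  12  40 449] [326.24944321 219.5077951 ] ((64.5, 48.5), (39.0, 11.0), 90.0)
org 262 171
```

View pics/w2c.png

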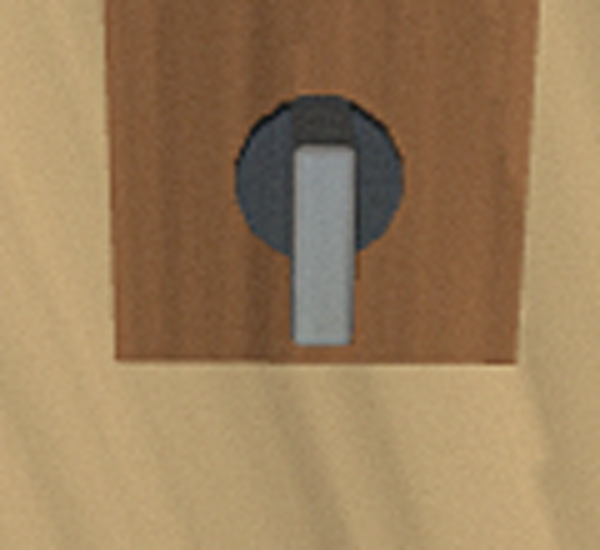

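```bash
python3 -c "
from h import *
s=env.get_state()
print(env.calibration('wrist')['hand_eye'])
print('plate',ray('wrist',[[326.2,219.5]],.076,s),'collar',ray('wrist',[[326.2,206]],.046,s))
a=cv2.imread('pics/w2.png').max(2)
for r in range(255,290,5):
  row=a[r];d=np.where(row<60)[0];l=d[d<320].max() if (d<320).any() else 0;q=d[d>320].min() if (d>320).any() else 0;print(r,l,q,(l+q)/2)
q=np.array(s['orientation']);T=R.from_quat(q[[1,2,3,0]])
for z in(-.013,0,.011): print(z,proj('wrist',s['tcp_pos']+T.apply([[-.0426,0,z],[.0426,0,z],[0,0,z]]),s).round(1).tolist())
"
```

```text
[[ 9.99999331e-01 -3.75224683e-04 -1.09431871e-03  4.89472482e-04]
 [ 6.93741679e-04  9.51483381e-01  3.07699358e-01 -7.97185776e-02]
 [ 9.25769674e-04 -3.07699911e-01  9.51483004e-01 -1.31281466e-01]
 [ 0.00000000e+00  0.00000000e+00  0.00000000e+00  1.00000000e+00]]
plate [[ 0.45955611 -0.23632636  0.076     ]] collar [[ 0.46035887 -0.23619739  0.046     ]]
255 236 404 320.0
260 237 403 320.0
265 237 403 320.0
270 238 402 320.0
275 239 402 320.5
280 239 402 320.5
285 238 402 320.0
-0.013 [[232.1, 279.6], [407.2, 279.6], [319.6, 279.6]]
0 [[239.4, 265.4], [400.0, 265.4], [319.7, 265.4]]
0.011 [[244.7, 255.1], [394.8, 255.0], [319.7, 255.0]]
```

```bash
python3 -c "
from h import *
plan([.4598,-.2363,.085],-17.4,5,0.2)"
```

```text
pos [ 0.4553 -0.2325  0.1459] yaw -17.2 left [ 0.0045 -0.0038 -0.0609]
[0.2, 0.001, 0.0004, 0.0122, 0.0, -0.1, 0.0], [0.2, 0.001, 0.0004, 0.0122, 0.0, -0.1, 0.0], [0.2, 0.001, 0.0004, 0.0122, 0.0, -0.1, 0.0], [0.2, 0.0011, 0.0005, 0.0122, 0.0, -0.1, 0.0], [0.2, 0.0011, 0.0005, 0.0122, 0.0, -0.1, 0.0]
```

Emit:
carry_out:
  moves: [0.2,0.0027,0.001,0.02,0,-0.3,0,0.2,0.0027,0.001,0.02,0,0,0,0.2,0,0,0.018,0,0,0,0.2,0,0,0,0,0,0,0.2,0,0,0,0,0,0]

```text
clock: 3.38
tcp_pos: [0.4626, -0.2373, 0.0898]
orientation: [0.003, 0.989, -0.149, 0.003]
wrist_force: [0.3, -0.3, -0.1]
finger_gap: 0.0515
```

```bash
python3 -c "
from h import *
plan([.4598,-.2363,.0615],-17.4,2,0.2)
im,s=shot('wrist')
pt=proj('wrist',[[.4598,-.2363,.076]],s)[0];x,y=pt.astype(int)
c=im[y-60:y+60,x-60:x+60];h=cv2.cvtColor(c,cv2.COLOR_RGB2HSV)
m=((h[...,1]<70)&(h[...,2]>110)).astype(np.uint8)
k,l,S,ce=cv2.connectedComponentsWithStats(m)
for i in range(1,k):
  if S[i,4]>100: print(S[i],ce[i]+[x-60,y-60],pt,ray('wrist',[ce[i]+[x-60,y-60]],.076,s))
"
```

```text
pos [ 0.4626 -0.2373  0.0898] yaw -17.1 left [-0.0028  0.001  -0.0283]
[0.2, -0.0016, -0.0001, 0.0142, 0.1, -0.2, 0.2], [0.2, -0.0015, -0.0001, 0.0142, 0.1, -0.2, 0.2], [ 53  35  16  51 768] [314.09765625 251.99739583] [314.50961494 252.31466702] [[ 0.45963489 -0.23603331  0.076     ]]
```

Emit:
carry_out:
  moves: [0.2,-0.0015,-0.0001,0.012,0.3,-0.4,0,0.2,-0.0015,-0.0001,0.012,0,0,0,0.2,0,0,0.004,0,0,0,0.2,0,0,0,0,0,0,0.2,0,0,0,0,0,0]

```text
clock: 4.05
tcp_pos: [0.46, -0.2365, 0.0609]
orientation: [-0.0, 0.989, -0.149, 0.0]
wrist_force: [0.2, 0.4, 0.6]
finger_gap: 0.0512
```

```bash
python3 -c "
from h import *
plan([.4597,-.2361,.0610],-17.4,1,0.2);print(env.get_state()['wrist_force'])"
```

```text
pos [ 0.46   -0.2365  0.0609] yaw -17.1 left [-0.0003  0.0004  0.0001]
[0.2, -0.0004, -0.0003, -0.0001, -0.0, -0.0, 0.3], [0.24273143 0.41896343 0.59773409]
```

Aligned; close.

Emit:
carry_out:
  moves: [-1,0,0,0,0,0,0,-1,0,0,0,0,0,0,-1,0,0,0,0,0,0,-1,0,0,0,0,0,0,-1,0,0,0,0,0,0]
  squeeze: 60

```text
clock: 4.68
tcp_pos: [0.4604, -0.2368, 0.0616]
orientation: [-0.0, 0.989, -0.149, 0.001]
wrist_force: [1.3, -0.6, 0.1]
finger_gap: 0.009
```

Emit:
carry_out:
  moves: [-1,0,0,-0.012,0,0,0,-1,0,0,-0.02,0,0,0,-1,0,0,-0.03,0,0,0,-1,0,0,-0.03,0,0,0,-1,0,0,0,0,0,0]

```text
clock: 5.3
tcp_pos: [0.4602, -0.2366, 0.1583]
orientation: [-0.0, 0.989, -0.149, 0.001]
wrist_force: [-0.0, 0.1, -1.2]
finger_gap: 0.0088
```

```bash
python3 -c "
from h import *
im,s=shot('wrist','w3.png');print(s['wrist_force'],s['finger_gap'])
plan([.46,-.237,.16],16.1,5,-1)
u,v=proj('wrist',[s['tcp_pos']],s)[0].astype(int);print(u,v)
cv2.imwrite('pics/w3c.png',cv2.resize(im[v-90:v+60,u-80:u+80,::-1],None,fx=4,fy=4,interpolation=cv2.INTER_CUBIC));print(u-80,v-90)
T=R.from_quat(np.array(s['orientation'])[[1,2,3,0]])
print(proj('wrist',s['tcp_pos']+T.apply([[0,0,-.0155],[0,0,.015],[0,0,.0485]]),s))"
```

```text
[-0.04751234  0.06153691 -1.15866414] 0.008845107768832086
pos [ 0.4594 -0.2361  0.1569] yaw -17.1 left [ 0.0006 -0.0009  0.0031]
[-1, 0.0002, 0.0001, -0.0006, -0.0, 0.0, -6.6], [-1, 0.0002, 0.0002, -0.0006, -0.0, 0.0, -6.6], [-1, 0.0001, 0.0002, -0.0006, -0.0, 0.0, -6.6], [-1, 0.0001, 0.0002, -0.0006, -0.0, 0.0, -6.6], [-1, 0.0001, 0.0002, -0.0006, -0.0, 0.0, -6.6]
319 265
239 175
[[319.58325021 282.66453226]
 [319.7540109  251.61334684]
 [319.88317319 228.12643205]]
```

View pics/w3c.png

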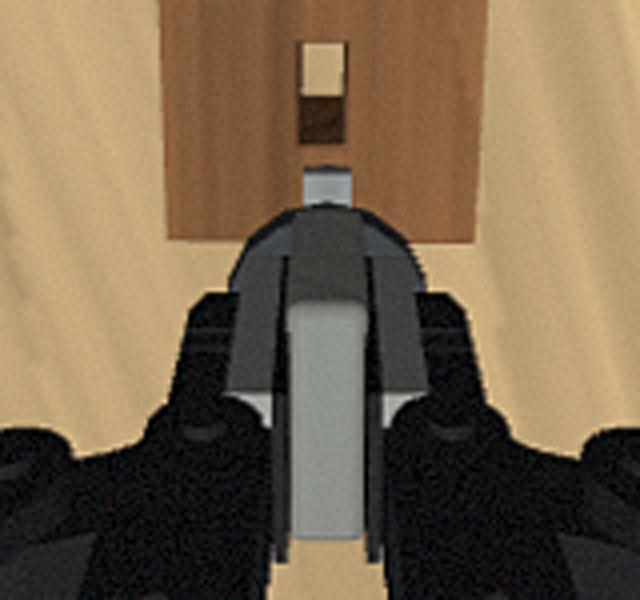

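The screw is held. Crop: plate top from (290,305) to (365,538), foot tip at (327,168–205), and the empty block slot behind it.

```bash
python3 -c "
from h import *
H=np.array(env.calibration('wrist')['hand_eye']);K=np.array(env.calibration('wrist')['camera_matrix'])
def tool(u,v,z):
  d=H[:3,:3]@np.linalg.inv(K)@[u,v,1];return (H[:3,3]+d*(z-H[2,3])/d[2]).round(4)
f=tool(239+327.5/4,175+303/4,-.0144);b=tool(239+327/4,175+538/4,-.0144);print(f,b,(f+b)/2)
print('foot front bottom',tool(239+327/4,175+168/4,.0486-.001))
plan([.533,.040,.16],16.1,8,-1)"
```

```text
[ 0.0006 -0.0165 -0.0144] [ 0.0006  0.0164 -0.0144] [ 6.00e-04 -5.00e-05 -1.44e-02]
foot front bottom [ 0.0006 -0.0087  0.0476]
pos [ 0.4594 -0.2361  0.1569] yaw -17.1 left [0.0736 0.2761 0.0031]
[-1, -0.0013, -0.0357, -0.0003, -0.0, 0.0, -4.1], [-1, 0.0012, -0.0357, -0.0003, -0.0, 0.0, -4.1], [-1, 0.0038, -0.0355, -0.0004, -0.0, 0.0, -4.1], [-1, 0.0064, -0.0351, -0.0004, -0.0, 0.0, -4.1], [-1, 0.0089, -0.0346, -0.0004, -0.0, 0.0, -4.1]
[-1, 0.0114, -0.0339, -0.0004, -0.0, 0.0, -4.1], [-1, 0.0138, -0.0329, -0.0004, -0.0, 0.0, -4.1], [-1, 0.0161, -0.0319, -0.0004, -0.0, 0.0, -4.1],
```

Emit:
carry_out:
  moves: [-1,-0.001,-0.045,-0.001,0,0,-5.5,-1,0.003,-0.057,0,0,0,-6.6,-1,0.008,-0.056,0,0,0,-6.6,-1,0.015,-0.053,0,0,0,-6.6,-1,0.018,-0.04,0,0,0,-5]

```text
clock: 5.98
tcp_pos: [0.5221, 0.0175, 0.1523]
orientation: [-0.002, 0.993, 0.119, -0.003]
wrist_force: [-0.3, -0.1, -0.2]
finger_gap: 0.0087
```

```bash
python3 -c "
from h import *
plan([.533,.040,.16],16.1,2,-1)"
```

```text
pos [0.5221 0.0175 0.1523] yaw 13.7 left [0.0109 0.0225 0.0077]
[-1, 0.008, -0.0097, -0.0039, -0.1, 0.2, -1.2], [-1, 0.0082, -0.0095, -0.0039, -0.1, 0.2, -1.2],
```

Emit:
carry_out:
  moves: [-1,0.008,-0.009,-0.004,-0.1,0.2,-1.2,-1,0.008,-0.006,-0.004,0,0,-1.2,-1,0,0,0,0,0,0,-1,0,0,0,0,0,0,-1,0,0,0,0,0,0]

```text
clock: 6.6
tcp_pos: [0.5325, 0.0367, 0.1574]
orientation: [-0.001, 0.99, 0.141, -0.004]
wrist_force: [0.9, -0.4, -0.8]
finger_gap: 0.0088
```

```bash
python3 -c "
from h import *
im,s=shot('wrist','w4.png');print(s['tcp_pos'],yaw(s),s['orientation'])
u,v=proj('wrist',[[.533,.040,.033]],s)[0];print(u,v)
cv2.imwrite('pics/w4c.png',cv2.resize(im[130:330,200:440,::-1],None,fx=3,fy=3,interpolation=cv2.INTER_CUBIC))"
```

```text
[0.53252037 0.03670232 0.15741205] 16.207283701916555 [-0.00144656  0.9900053   0.14095422 -0.00439599]
322.1545116881138 192.78282502219156
```

View pics/w4c.png

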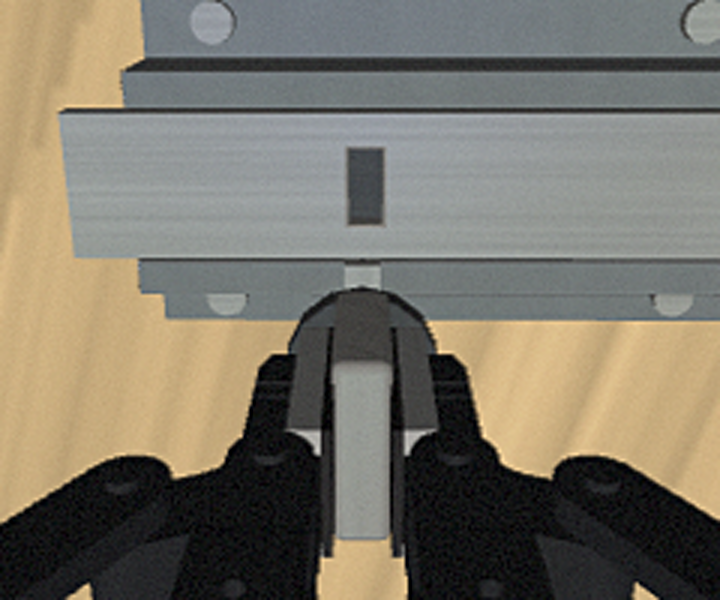

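Slot at crop (366,187), which is pixel (322.0,192.3) and agrees with the prediction within 0.5 px. The arm edges are parallel to the image rows, so the yaw is right.

```bash
python3 -c "
from h import *
s=env.get_state()
im=cv2.imread('pics/w4.png');c=im[165:215,300:345].max(2);b=(c<125).astype(np.uint8)
k,l,S,ce=cv2.connectedComponentsWithStats(b)
for i in range(1,k):
  if S[i,4]>60: print(S[i],ce[i]+[300,165])
c=ray('wrist',[[322.0,192.33],[200+60/3,130+110/3],[200+710/3,130+110/3],[200+75/3,130+257/3],[200+710/3,130+258.7/3]],.033,s);print(c)
for i,j in((1,2),(3,4)):
  d=c[j]-c[i];print(np.degrees(np.arctan2(d[1],d[0])))
y=np.radians(16.2);p=c[0]-.0006*np.array([np.cos(y),np.sin(y),0]);p[2]=.095
plan(p,16.2,3,-1)"
```

```text
[ 0  1 45  2 90] [322.  166.5]
[ 15  14  13  26 317] [321.39747634 191.40063091]
[[ 0.53268882  0.04035821  0.033     ]
 [ 0.43532682  0.03758837  0.033     ]
 [ 0.62674388  0.09346409  0.033     ]
 [ 0.44847765 -0.00904033  0.033     ]
 [ 0.64612772  0.04842228  0.033     ]]
16.272822775335136
16.21068168098858
pos [0.5325 0.0367 0.1574] yaw 16.2 left [-0.0004  0.0035 -0.0624]
[-1, 0.0004, -0.0011, 0.0208, -0.1, 0.2, 0.0], [-1, 0.0003, -0.0011, 0.0208, -0.1, 0.2, 0.0], [-1, 0.0003, -0.0011, 0.0208, -0.1, 0.2, 0.0],
```

Emit:
carry_out:
  moves: [-1,0.0004,-0.0015,0.02,-0.2,0.5,0,-1,0.0004,-0.0015,0.02,0,0,0,-1,0,0,0.017,0,0,0,-1,0,0,0.002,0,0,0,-1,0,0,0,0,0,0]

```text
clock: 7.28
tcp_pos: [0.5328, 0.0371, 0.0982]
orientation: [0.0, 0.99, 0.138, 0.001]
wrist_force: [-0.2, 0.1, -1.1]
finger_gap: 0.0089
```

```bash
python3 -c "
from h import *
plan([.5321,.0402,.0741],16.2,5,-1);print(env.get_state()['orientation'])"
```

```text
pos [0.5328 0.0371 0.0982] yaw 15.9 left [-0.0007  0.0031 -0.0241]
[-1, 0.0, -0.0006, 0.0048, 0.0, -0.0, -0.1], [-1, 0.0, -0.0006, 0.0048, 0.0, -0.0, -0.1], [-1, 0.0, -0.0006, 0.0048, 0.0, -0.0, -0.1], [-1, 0.0, -0.0006, 0.0048, 0.0, -0.0, -0.1], [-1, 0.0, -0.0006, 0.0048, 0.0, -0.0, -0.1]
[1.31619024e-04 9.90381267e-01 1.38358298e-01 1.38180255e-03]
```

Emit:
carry_out:
  moves: [-1,0,-0.003,0.002,0,0,-0.3,-1,0,0,0,0,0,0,-1,0,0,0.005,0,0,0,-1,0,0,0,0,0,0,-1,0,0,0,0,0,0]

```text
clock: 7.9
tcp_pos: [0.5332, 0.04, 0.0927]
orientation: [0.001, 0.99, 0.141, 0.003]
wrist_force: [-0.3, 0.3, -0.8]
finger_gap: 0.0086
```

```bash
python3 -c "
from h import *
plan([.5321,.0402,.0741],16.2,1,-1);print(env.get_state()['wrist_force'])"
```

```text
pos [0.5332 0.04   0.0927] yaw 16.2 left [-0.0011  0.0002 -0.0186]
[-1, -0.0011, -0.0006, 0.0186, 0.1, -0.3, 0.0], [-0.26085453  0.30657674 -0.84999632]
```

Emit:
carry_out:
  moves: [-1,-0.0011,-0.0006,0.004,0.1,-0.3,0,-1,0,0,0.003,0,0,0,-1,0,0,0,0,0,0,-1,0,0,0,0,0,0,-1,0,0,0,0,0,0]

```text
clock: 8.52
tcp_pos: [0.5319, 0.0403, 0.0851]
orientation: [-0.0, 0.99, 0.141, -0.0]
wrist_force: [-0.2, -0.1, -1.5]
finger_gap: 0.0087
```

```bash
python3 -c "
from h import *
plan([.5321,.0402,.0741],16.2,1,-1);print(env.get_state()['wrist_force'])
im,s=shot('wrist','w5.png')
cv2.imwrite('pics/w5c.png',cv2.resize(im[150:300,240:400,::-1],None,fx=4,fy=4,interpolation=cv2.INTER_CUBIC))"
```

```text
pos [0.5319 0.0403 0.0851] yaw 16.2 left [ 0.0002 -0.0001 -0.011 ]
[-1, 0.0002, 0.0001, 0.011, -0.0, 0.0, 0.0], [-0.19127592 -0.09748535 -1.46733303]
```

View pics/w5c.png

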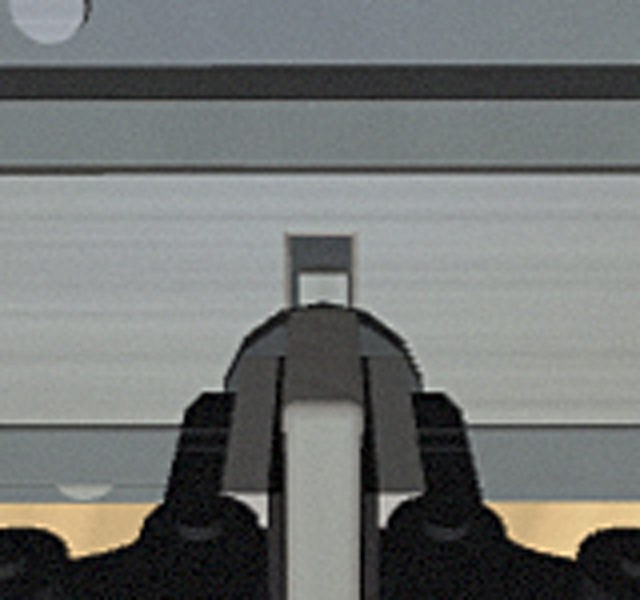

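```bash
python3 -c "
from h import *
s=env.get_state();T=R.from_quat(np.array(s['orientation'])[[1,2,3,0]])
f=lambda x,y,z:(T.inv().apply(ray('wrist',[[240+(x+.5)/4-.5,150+(y+.5)/4-.5]],z,s)[0]-s['tcp_pos'])*1000).round(2)
for a in((285,235,.033),(356,235,.033),(299,270,.0375),(348,270,.0375),(284,400,.0995),(363,402,.0995)):print(f(*a))"
```

```text
[ -5.8  -12.96  52.13]
[  6.49 -12.96  52.13]
[-3.31 -8.25 47.63]
[ 5.04 -8.24 47.63]
[ -3.69 -16.7  -14.37]
[  5.46 -16.44 -14.37]
```

Emit:
carry_out:
  moves: [-1,-0.0003,-0.0006,0.002,0,0,0,-1,0,0,0.002,0,0,0,-1,0,0,0.002,0,0,0,-1,0,0,0.002,0,0,0,-1,0,0,0,0,0,0]

```text
clock: 9.2
tcp_pos: [0.5314, 0.0408, 0.0766]
orientation: [-0.0, 0.99, 0.141, -0.0]
wrist_force: [-0.8, -0.2, -1.0]
finger_gap: 0.009
```

The foot is inside the arm's slot. I'll go down to the strip gently.

Emit:
carry_out:
  moves: [-1,0,0,0.001,0,0,0,-1,0,0,0.001,0,0,0,-1,0,0,0.001,0,0,0,-1,0,0,0.001,0,0,0,-1,0,0,0,0,0,0]

```text
clock: 9.82
tcp_pos: [0.5317, 0.0408, 0.0741]
orientation: [0.0, 0.99, 0.141, 0.001]
wrist_force: [-0.1, 0.3, -1.0]
finger_gap: 0.0089
```

Emit:
carry_out:
  moves: [-1,0,0,0.001,0,0,0,-1,0,0,0.001,0,0,0,-1,0,0,0.001,0,0,0,-1,0,0,0.001,0,0,0,-1,0,0,0.001,0,0,0]

```text
clock: 10.45
tcp_pos: [0.5319, 0.0408, 0.0738]
orientation: [0.001, 0.99, 0.141, 0.002]
wrist_force: [-3.0, 0.8, 10.0]
finger_gap: 0.0091
```

Emit:
carry_out:
  moves: [-1,0.003,0,0.0003,0,0,0,-1,0.003,0,0.0003,0,0,0,-1,0.003,0,0.0003,0,0,0,-1,0.003,0,0.0003,0,0,0,-1,0.003,0,0.0003,0,0,0]

```text
clock: 11.08
tcp_pos: [0.5346, 0.0418, 0.0737]
orientation: [0.004, 0.99, 0.14, -0.009]
wrist_force: [-8.6, -2.3, 10.8]
finger_gap: 0.0092
```

```bash
cat > w.py <<'E'
from h import *
s=env.get_state();y=np.radians(16.24);d=s['tcp_pos']-np.array([.5319,.0408,.0738])
print('dx',(d[0]*np.cos(y)+d[1]*np.sin(y)).round(4),'dy',(-d[0]*np.sin(y)+d[1]*np.cos(y)).round(4),'yaw',yaw(s).round(2))
plan(s['tcp_pos'],16.24,1,-1)
E
python3 w.py
```

```text
dx 0.0028 dy 0.0002 yaw 16.13
pos [0.5346 0.0418 0.0737] yaw 16.1 left [0. 0. 0.]
[-1, 0.0, 0.0, 0.0, 0.3, 1.1, -0.1],
```

Emit:
carry_out:
  moves: [-1,0.004,0,-0.0003,0.2,0.6,0,-1,0.005,0,-0.0002,0,0.3,0,-1,0.005,0,0,0,0.3,0,-1,0.005,0,0,0,0.3,0,-1,0.005,0,0,0,0.3,0]

```text
clock: 11.7
tcp_pos: [0.538, 0.0429, 0.0737]
orientation: [0.005, 0.99, 0.139, -0.013]
wrist_force: [-11.4, -3.8, 13.9]
finger_gap: 0.009
```

```bash
python3 w.py
```

```text
dx 0.0065 dy 0.0003 yaw 15.94
pos [0.538  0.0429 0.0737] yaw 15.9 left [0. 0. 0.]
[-1, 0.0, 0.0, 0.0, 0.3, 1.6, -0.3],
```

Emit:
carry_out:
  moves: [-1,0.003,0,-0.001,0.3,1.2,0.2,-1,0.005,0,-0.0005,0,0.6,0,-1,0.005,0,-0.0005,0,0.6,0,-1,0.005,0,-0.0005,0,0.6,0,-1,0.005,0,-0.0005,0,0.6,0]

```text
clock: 12.32
tcp_pos: [0.5472, 0.0458, 0.0739]
orientation: [0.0, 0.991, 0.136, 0.005]
wrist_force: [-6.3, -2.5, 5.6]
finger_gap: 0.0093
```

```bash
python3 w.py
```

```text
dx 0.0161 dy 0.0005 yaw 15.6
pos [0.5472 0.0458 0.0739] yaw 15.6 left [0. 0. 0.]
[-1, 0.0, 0.0, 0.0, 0.1, -0.6, -0.6],
```

Emit:
carry_out:
  moves: [-1,0.0035,0,0,0.1,0,-0.5,-1,0.0035,0,-0.0001,0,0.3,0,-1,0.0035,0,-0.0001,0,0.3,0,-1,0.0035,0,-0.0001,0,0.3,0,-1,0.0035,0,-0.0001,0,0.3,0]

```text
clock: 12.95
tcp_pos: [0.5483, 0.0462, 0.0738]
orientation: [0.002, 0.99, 0.139, -0.0]
wrist_force: [-7.9, -3.2, 9.8]
finger_gap: 0.0092
```

```bash
python3 w.py
```

```text
dx 0.0173 dy 0.0006 yaw 15.94
pos [0.5483 0.0462 0.0738] yaw 15.9 left [0. 0. 0.]
[-1, 0.0, 0.0, 0.0, 0.2, 0.0, -0.3],
```

Emit:
carry_out:
  moves: [-1,0.004,0,-0.0005,0.1,0.3,-0.3,-1,0.004,0,-0.0003,0,0.4,0,-1,0.004,0,-0.0003,0,0.4,0,-1,0.004,0,-0.0003,0,0.4,0,-1,0.004,0,-0.0003,0,0.4,0]

```text
clock: 13.58
tcp_pos: [0.5588, 0.0494, 0.0732]
orientation: [0.0, 0.99, 0.14, 0.007]
wrist_force: [-13.8, -6.0, 11.1]
finger_gap: 0.0087
```

```bash
python3 w.py
```

```text
dx 0.0283 dy 0.0008 yaw 16.15
pos [0.5588 0.0494 0.0732] yaw 16.1 left [0. 0. 0.]
[-1, 0.0, 0.0, 0.0, 0.1, -0.8, -0.1],
```

Lateral force is up and z is 0.6 mm lower, so the foot has probably caught the hidden slot. I'll ease off sideways and press down.

Emit:
carry_out:
  moves: [-1,0,0,0.001,0,-0.5,0,-1,-0.0005,0,0.001,0,-0.3,0,-1,0,0,0.001,0,0,0,-1,0,0,0.001,0,0,0,-1,0,0,0.001,0,0,0]

```text
clock: 14.2
tcp_pos: [0.5587, 0.0493, 0.0731]
orientation: [0.002, 0.99, 0.141, 0.001]
wrist_force: [-6.6, -1.2, 9.1]
finger_gap: 0.0086
```

```bash
python3 w.py
```

```text
dx 0.0281 dy 0.0007 yaw 16.16
pos [0.5587 0.0493 0.0731] yaw 16.2 left [0. 0. 0.]
[-1, 0.0, 0.0, 0.0, 0.2, -0.1, -0.1],
```

Emit:
carry_out:
  moves: [-1,-0.001,0,0.0008,0,0,0,-1,-0.001,0,0.0008,0,0,0,-1,-0.001,0,0.0008,0,0,0,-1,-0.001,0,0.0008,0,0,0,-1,0,0,0.0008,0,0,0]

```text
clock: 14.82
tcp_pos: [0.5583, 0.0493, 0.0732]
orientation: [0.002, 0.99, 0.141, 0.006]
wrist_force: [-5.9, -1.6, 8.8]
finger_gap: 0.0092
```

```bash
python3 w.py
```

```text
dx 0.0277 dy 0.0007 yaw 16.23
pos [0.5583 0.0493 0.0732] yaw 16.2 left [0. 0. 0.]
[-1, 0.0, 0.0, 0.0, 0.3, -0.6, -0.0],
```

Emit:
carry_out:
  moves: [-1,0,0,-0.0008,0.2,-0.6,0,-1,0,0,-0.0005,0,0,0,-1,0,0,0,0,0,0,-1,0,0,0,0,0,0,-1,0,0,0,0,0,0]

```text
clock: 15.45
tcp_pos: [0.5588, 0.0495, 0.0738]
orientation: [0.001, 0.99, 0.141, 0.0]
wrist_force: [-2.5, -0.3, 0.8]
finger_gap: 0.0092
```

```bash
python3 w.py; python3 -c "
from h import *
im,s=shot('wrist','w6.png');print(s['wrist_force'])
cv2.imwrite('pics/w6c.png',cv2.resize(im[150:300,240:400,::-1],None,fx=4,fy=4,interpolation=cv2.INTER_CUBIC))"
```

```text
dx 0.0283 dy 0.0008 yaw 16.24
pos [0.5588 0.0495 0.0738] yaw 16.2 left [0. 0. 0.]
[-1, 0.0, 0.0, 0.0, 0.1, -0.0, -0.0], [-2.46182074 -0.33803382  0.80661319]
```

View pics/w6c.png

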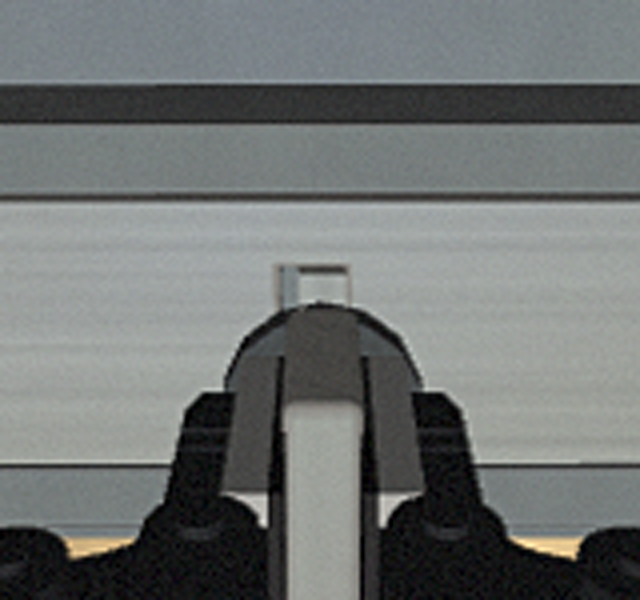

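The arm has followed, with the foot against the +x side of the arm's slot. The dip under press suggests a slight overshoot, so I'll probe 1.5 mm back.

Emit:
carry_out:
  moves: [-1,-0.0015,0,0,0,0,0,-1,0,0,0.0003,0,0,0,-1,0,0,0.0008,0,0,0,-1,0,0,0.0008,0,0,0,-1,0,0,0.0008,0,0,0]

```text
clock: 16.12
tcp_pos: [0.5587, 0.0494, 0.0733]
orientation: [0.001, 0.99, 0.141, 0.002]
wrist_force: [-3.5, -0.6, 7.2]
finger_gap: 0.009
```

```bash
python3 w.py
```

```text
dx 0.0281 dy 0.0007 yaw 16.25
pos [0.5587 0.0494 0.0733] yaw 16.3 left [0. 0. 0.]
[-1, 0.0, 0.0, 0.0, 0.1, -0.2, 0.0],
```

Emit:
carry_out:
  moves: [-1,0,0,-0.001,0,0,0,-1,-0.003,0,0,0,-0.3,0,-1,0,0,0,0,0,0,-1,0,0,0.0005,0,0,0,-1,0,0,0.0008,0,0,0]

```text
clock: 16.75
tcp_pos: [0.5563, 0.0486, 0.0727]
orientation: [0.001, 0.99, 0.141, 0.0]
wrist_force: [-0.6, 0.4, -0.3]
finger_gap: 0.0086
```

```bash
python3 w.py
```

```text
dx 0.0256 dy 0.0006 yaw 16.26
pos [0.5563 0.0486 0.0727] yaw 16.3 left [0. 0. 0.]
[-1, 0.0, 0.0, 0.0, 0.1, 0.0, 0.0],
```

Now z is 0.0727 with no resistance, so the foot is over the hidden slot. Going down.

Emit:
carry_out:
  moves: [-1,0,0,0.001,0,0,0,-1,0,0,0.001,0,0,0,-1,0,0,0.001,0,0,0,-1,0,0,0.001,0,0,0,-1,0,0,0.001,0,0,0]

```text
clock: 17.38
tcp_pos: [0.5559, 0.0485, 0.0677]
orientation: [0.001, 0.99, 0.141, -0.0]
wrist_force: [-1.3, -0.8, 1.0]
finger_gap: 0.009
```

```bash
python3 w.py
```

```text
dx 0.0252 dy 0.0006 yaw 16.25
pos [0.5559 0.0485 0.0677] yaw 16.3 left [0. 0. 0.]
[-1, 0.0, 0.0, 0.0, 0.1, 0.1, 0.0],
```

Emit:
carry_out:
  moves: [-1,0,0,0.002,0,0,0,-1,0,0,0.002,0,0,0,-1,0,0,0.002,0,0,0,-1,0,0,0.002,0,0,0,-1,0,0,0.001,0,0,0]

```text
clock: 18.0
tcp_pos: [0.5559, 0.0485, 0.0575]
orientation: [0.001, 0.99, 0.141, -0.0]
wrist_force: [-0.3, -0.5, -1.4]
finger_gap: 0.0089
```

Emit:
carry_out:
  moves: [-1,0,0,0.001,0,0,0,-1,0,0,0.001,0,0,0,-1,0,0,0.001,0,0,0,-1,0,0,0.001,0,0,0,-1,0,0,0.0005,0,0,0]

```text
clock: 18.62
tcp_pos: [0.5559, 0.0485, 0.0545]
orientation: [0.001, 0.99, 0.141, -0.0]
wrist_force: [-1.0, -0.1, 1.6]
finger_gap: 0.0091
```

```bash
python3 w.py
```

```text
dx 0.0252 dy 0.0007 yaw 16.26
pos [0.5559 0.0485 0.0545] yaw 16.3 left [0. 0. 0.]
[-1, 0.0, 0.0, 0.0, 0.1, 0.0, 0.0],
```

Seated (TCP z 0.0545, light contact). Now the quarter turn.

Emit:
carry_out:
  moves: [-1,0,0,0,0,0,-9,-1,0,0,0,0,0,-9,-1,0,0,0,0,0,-9,-1,0,0,0,0,0,-9,-1,0,0,0,0,0,-9]

```text
clock: 19.25
tcp_pos: [0.5556, 0.0455, 0.0546]
orientation: [0.004, 0.855, 0.519, -0.002]
wrist_force: [-1.1, -1.8, 1.0]
finger_gap: 0.009
```

Emit:
carry_out:
  moves: [-1,0,0,0,0,0,-9,-1,0,0,0,0,0,-9,-1,0,0,0,0,0,-9,-1,0,0,0,0,0,-9,-1,0,0,0,0,0,-9]

```text
clock: 19.88
tcp_pos: [0.556, 0.0424, 0.0547]
orientation: [0.004, 0.581, 0.814, -0.006]
wrist_force: [-0.6, -2.6, 0.4]
finger_gap: 0.0089
```

```bash
python3 -c "
from h import *
s=env.get_state();plan([.5559,.0485,.0545],106.2,1,-1);print(s['wrist_force'],s['ft_torque'],s['finger_gap'])"
```

```text
pos [0.556  0.0424 0.0547] yaw 109.0 left [-0.0001  0.0061 -0.0002]
[-1, 0.0058, 0.0019, 0.0001, -0.3, 0.8, 2.8], [-0.60608046 -2.60660725  0.40458269] [-0.31242626  0.14340222 -0.03684668] 0.008873799631173193
```

Locked, but it drifted about 6 mm along the slot. I'll recentre and trim the angle.

Emit:
carry_out:
  moves: [-1,0.003,0.0008,0,-0.3,0.8,2.5,-1,0.003,0.0008,0,0,0,0,-1,0,0,0,0,0,0,-1,0,0,0,0,0,0,-1,0,0,0,0,0,0]

```text
clock: 20.5
tcp_pos: [0.5547, 0.0467, 0.0546]
orientation: [0.0, 0.606, 0.795, -0.001]
wrist_force: [-1.3, -1.4, 0.5]
finger_gap: 0.0091
```

```bash
python3 -c "
from h import *
s=env.get_state();plan([.5559,.0485,.0545],106.2,1,-1);print(s['wrist_force'],s['ft_torque'],s['finger_gap'])"
```

```text
pos [0.5547 0.0467 0.0546] yaw 105.4 left [ 0.0012  0.0018 -0.0001]
[-1, 0.0014, 0.0017, 0.0001, -0.1, 0.1, -0.8], [-1.28225948 -1.44508603  0.47607481] [-0.40335705  0.32837146 -0.06097942] 0.00907652493939661
```

Emit:
carry_out:
  moves: [0.2,0,0,0,0,0,0,0.2,0,0,0,0,0,0,0.2,0,0,0,0,0,0,0.2,0,0,0,0,0,0,0.2,0,0,0,0,0,0]

```text
clock: 21.12
tcp_pos: [0.556, 0.0477, 0.0547]
orientation: [0.001, 0.606, 0.795, 0.0]
wrist_force: [0.6, 0.0, 1.0]
finger_gap: 0.0511
```

Emit:
carry_out:
  moves: [0.2,0,0,-0.015,0,0,0,0.2,0,0,-0.03,0,0,0,0.2,0,0,-0.04,0,0,0,0.2,0,0,-0.03,0,0,0,0.2,0,0,0,0,0,0]

```text
clock: 21.75
tcp_pos: [0.5561, 0.0478, 0.177]
orientation: [0.002, 0.606, 0.795, 0.001]
wrist_force: [-0.2, 0.6, -0.9]
finger_gap: 0.051
```

```bash
python3 -c "
from h import *
im,s=shot('wrist','w7.png');print(s['tcp_pos'],s['wrist_force'],s['finger_gap'])
side,_=shot('side','side7.png')
u,v=proj('side',[[.557,.049,.05]])[0].astype(int)
a=cv2.resize(im[100:300,200:440,::-1],(480,400));b=cv2.resize(side[v-60:v+60,u-48:u+48,::-1],(320,400),interpolation=cv2.INTER_CUBIC)
cv2.imwrite('pics/fin.png',np.hstack([a,b]))"
```

```text
[0.55614622 0.04784547 0.17701973] [-0.19739551  0.61666137 -0.85035361] 0.05097017031219548
```

View pics/fin.png

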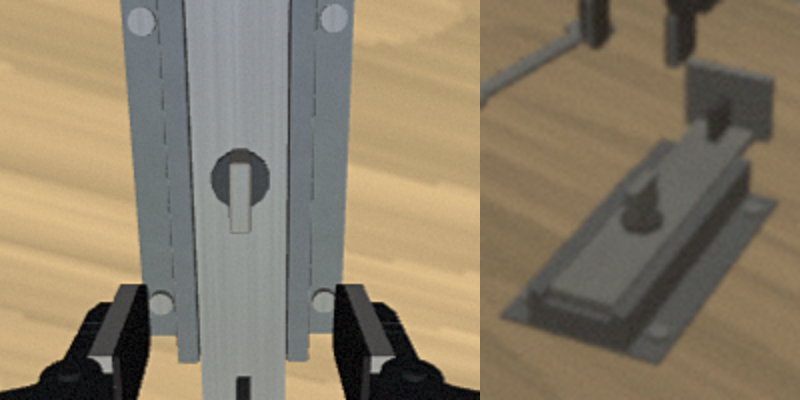

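The left half shows the collar at (240,180), centred on the arm with the plate along the guide. The right half shows the screw upright with its collar flat on the arm and the gripper well clear. Handing in.

```bash
python3 -c "
from h import *
print(env.hand_in())"
```

```text
the job is handed in; nothing more can be done
None
```

The thumbscrew is pinned and locked in the bar stop, and I handed the job in at about 22 s of the 67 s allowed; the hand-in reports no verdict.

**What I did:** I took the smaller thumbscrew from the block and lowered its foot into the arm's slot. I then pulled the arm about 27 mm along its guide until the foot dropped into the hidden slot. With the collar on the arm I gave it a quarter turn, moved it back about 5 mm where it had drifted along the slot, let go and raised the gripper clear.

**Last checks:**
- **Force:** the highest wrist readings at the end of a move were about 18 N in total, against the 40 N limit. Peaks within a move were not logged.
- **Seating:** just before I let go, the grip height read about 54 mm, the seated value.
- **Turn:** the plate was within about 1° of the guide's length.
- **Final pictures:** the screw stands upright with its collar flat on the arm, and the gripper is clear. I moved nothing near the tin, spanner or offcut, but did not check them again in a last picture.

**What disagreed:** the top camera placed things about 3 mm differently from the wrist camera, so I used the wrist camera. While feeling for the hidden slot I overshot it slightly and had to back up about 2.5 mm.

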